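# Hang the rice strainer in the bayonet collar and lock it

## Task

Pick up the round strainer basket by the wooden bar across its top, lower it upright into the bayonet collar of the drip stand so that its two lugs pass down through the two entry slots, then twist it clockwise (seen from above) until the lugs drop into the locking notches. The notches lie under the collar's roof and differ from time to time: feel for them with light pressure, and do not force the basket against the collar (stay below 30 N). Leave the basket hanging locked and level with nothing holding it, the bowl still under it, and everything else where it stands.

Things in the scene. Friction and masses are not known exactly. Their poses are not given: they have to be found in the camera images.
- strainer: Loose stainless strainer basket, 0.10 to 0.17 kg, standing upright on the counter: upright cylinder 66 mm across, 60 mm tall, with a wooden bar above it on two thin steel straps and two lugs on its side. Symmetric: the same when turned by half a turn. Origin: centre of its flat underside; z up along its axis, x along the bar and through both lugs.
- handle (a point): Centre of the basket's wooden grip bar, on the axis, 95 mm above the basket's origin. The bar runs along the basket's x (in line with the lugs): 62 mm long, 10 mm thick, 14 mm tall. It is held by 4 x 8 mm straps at x = +-29 mm; below the bar all is clear down to the basket's rim, 35 mm below this point.
- lug (a point): Underside of the basket's lug on its +x side, 38 mm from the axis and 40 mm above the basket's origin; a like lug is opposite at -x. Each is 10 mm wide, 5 mm tall and reaches 43 mm from the axis.
- stand: Drip stand fixed to the counter: foot plate 175 x 150 x 6 mm, a column at its own +x side (80 to 102 mm from the axis, 138 mm high) carrying a level round collar 101 mm across, bore 71 mm (basket 66 mm). Origin: at counter height on the collar's vertical axis; z up. Metal is rigid: more than 30 N between basket and stand is too much.
- slot (a point): Top of the entry slot on the stand's -x side, 41 mm from the axis, 138 mm above the counter (the collar's flat top); a like slot is opposite, at +x beside the column. Each is about 16 mm wide and open to the bore. The basket goes in with its x axis along the stand's x (either way round), and its lugs come down on a ledge 13 mm below the top.
- collar (a point): Point on the collar's axis at ledge height, 125 mm above the counter; with lugs on the ledge the basket's origin is 85 mm above the counter. The ledge runs level from each slot clockwise (from above) under a roof 9 mm above it. In each ledge, under the roof, is a notch 6 mm deep, 16 mm wide; with lugs in the notches the basket's origin is 79 mm above the counter, turning play 4 degrees either way.
- stop (a point): Top of the collar where one ledge ends, 92 degrees clockwise from the +x slot: lugs can travel 85 degrees. The notch's centre is 24 to 66 degrees clockwise of the slot, differs each time, under the roof; the two notches are opposite each other. Beyond it the ledge goes on: lugs held up by the gripper pass over the notch, they must be let or lightly pressed down.
- bowl: Translucent plastic washing bowl, 136 mm across, 55 mm tall, loose on the stand's foot plate under the collar. Origin: centre of its underside. To be left there.
- teacup: White ceramic cup without handle, 72 mm across, 60 mm tall, loose. Origin: centre of its underside. Bystander.
- spatula: Wooden spatula about 250 mm long lying on the counter. Bystander.
- sieve: Small flat hand sieve with a long wire handle and no lugs, 88 mm across, 31 mm tall. Origin: centre of its underside. Bystander, not the basket.
- sauce: Brown sauce bottle, 56 mm across, 150 mm tall. Origin: centre of its underside. Bystander.
- jar: Glass jar with steel lid, 72 mm across, 100 mm tall. Origin: centre of its underside. Bystander.
- cooker: White domed rice cooker, 233 mm across, 205 mm tall, fixed, at the left. Origin: centre of its underside. Bystander.
Mind the look-alikes: they are no part of the job. Of the things like the bowl, leave any that is blue; of the rest the smaller one is meant. Leave any pink look-alike of the strainer alone.

How it is judged:
On the way:
1. the basket hangs upright in the collar with its lugs in the entry slots, at the ledge under the roof's height (origin 83 to 89.5 mm up) (z of strainer in the frame of stand between 0.083 and 0.0895 m and horizontal distance between strainer and stand below 0.006 m and angle between strainer's own z axis and vertical below 0.15 rad and angle between the x axis of strainer and the x axis of stand, either way round below 0.3 rad), for 0.1 s.
At the end, for the whole second after the job is handed in: The basket hangs in the collar with both lugs down in the notches: origin no more than 81.5 mm above the counter, within 6 mm of the collar's axis, tilted less than 4 degrees, turned at least 14 degrees from the slots, at rest; the bowl still within 20 mm of the collar's axis (z of strainer in the frame of stand between 0.076 and 0.0815 m and horizontal distance between strainer and stand below 0.006 m and angle between strainer's own z axis and vertical below 0.07 rad and angle between the x axis of strainer and the x axis of stand, either way round above 0.25 rad and linear speed of strainer below 0.02 m/s and angular speed of strainer below 0.1 rad/s and horizontal distance between bowl and stand below 0.02 m); the robot touches nothing.
It fails at once if the basket is forced against the stand with more than 30 N (contact force between strainer and stand above 30 N).
It fails at once if the robot pushes the stand itself with more than 20 N (contact force between any of the fingers, the arm and stand above 20 N).
It fails at once if a bystander is moved by more than 20 mm or the teacup is tipped (distance of any of teacup, spatula, sieve, sauce, jar, bowl from where it was at the start of the episode above 0.02 m or angle between teacup's own z axis and vertical above 0.3 rad).
It fails at once if the robot strikes the rice cooker (contact force between any of the arm, the fingers and cooker above 5 N).
It also fails if it takes over 72 s, if anything falls off the work surface, if the arm or the gripper's body presses on something with over 40 N, if the wrist force passes 120 N, or if a joint passes its speed limit or range.

## Robot

A 7-joint arm with a two-finger parallel gripper is mounted at the origin on the work surface. World frame = base frame: x ahead of the robot, y to its left, z up, the work surface at z = 0. Lengths are in m, angles in rad, forces in N, time in s.
With the tool pointing down it reaches from about 0.4 to 0.875 m from the base axis. Payload 19.3 kg.
Tool frame: the origin (TCP) lies midway between the tips of the shut fingers; the grasp point (between the pads) lies 19 mm behind it; x points along the fingers, y is the direction in which the jaws open and shut, and the axes are right-handed (so a half turn about x gives the same grasp; the last joint's range is limited). The gripper opens to 85 mm and grips with 20 to 120 N. Pads are 22 mm wide; open, the fingers measure 114 mm over their backs; the gripper's body (76 mm by 85 mm) begins 54 mm behind the grasp point. The pads swing forward as they close: fully open they stand 13 mm farther back than shut.
Start: joints at [-1.209, 0.521, -0.036, 1.599, 0.021, 1.021, -0.113], TCP at [0.262, 0.568, 0.231] pointing down, gripper open.
Joint ranges: [-2.91, 2.91], [-0.3, 2.13], [-1.5, 1.42], [0.17, 2.43], [-1.26, 4.41], [0.16, 1.93], [-2.52, 2.52]. Speed limits (rad/s): [1.89, 1.89, 2.39, 2.39, 3.01, 3.01, 3.01].

## Interface

Orientations are given as a unit quaternion [x, y, z, w].
In Python, from plant import r gives the robot as it stands.
- The arm moves only by the tool arm_command, never from a script. Its argument "rows" is a list of rows, each a list of 3 entries, a list of its own where there are three numbers: the shift along the tool's x, y, z in m, then the turn, a rotation vector about the tool's x, y, z in degrees, then the opening, from 0 (shut) to 1 (fully open). A call has 1 to 20 rows; each row is the pose to reach, as a shift and turn from the pose measured when the call began, along the tool's axes at that moment; what a row does not reach only later rows make up. A row lasts 1/12 s, in which the tool goes at most 41.7 mm and 7.16 degrees, less where a joint would pass 70% of its speed; a pose out of reach is approached as far as the arm can. A call with a gripper value outside its range is refused whole. The fingers move at their own pace and stop on an object; "squeeze" is the grip in N (left out, the last holds). Time passes only in rows, so rows that repeat a pose let the fingers close. It gives the time, the measured TCP pose, the force and the opening at its end, in the units of the state.
- r.sense(): the state, without advancing time (a new reading comes with each control period).
- r.snapshot(name): name is "scene" or "top" or "wrist"; returns a dict with "image" (400x640x3 uint8, red, green, blue), "camera_matrix" (3x3 intrinsics, pixels), "R" (3x3) and "t" (3): a world point X has camera coordinates R X + t. Camera axes: x right, y down, z forward; pixel columns grow to the right and rows downward; lengths in m; the calibration is good to about 2 mm. A picture is of the moment at which its call begins. There is no depth.
- r.hand_in(): hands the job in, once; it reports no verdict.
Trained networks look in a picture, given as the dict that the camera call returned (one of the last four; its "shot" number tells which), for a name from the list of things; names that differ only in an ending like _2 or _b are one class to them, and where a whole thing is asked for, a point or a joint stands for the part that bears it (a point fixed in the world has none). Each returns a list of dicts, best first, with "p" (0 to 1); they miss things now and then, are a little off and sometimes report something else, mostly with a low value. They report only what shows in the picture. A call takes as long as a camera call. They do not tell look-alikes from the thing itself.
- r.look_for(picture, query): "centre" ([x, y, z] in m, in world coordinates, good to about 4 mm: the middle of the surface that is visible of it).
The state is a dict: "time": time; "joint_positions": joint angles; "qd": joint speeds; "effort": joint torques, N m; "position": TCP position; "tcp_rot": TCP orientation; "contact_force": force on the tool from outside, world axes, zero at the start; "wrist_torque": the same for the moment, N m; "opening": finger opening in m.
Only numpy, scipy, OpenCV 4.12 (cv2) and the standard library are available. Lean on these libraries where they do the work, as an engineer would, in place of code of your own. Each camera call takes 0.05 s, during which the arm holds its last target. There are 200 camera calls.

## Working session

There is one attempt and no reset: what is moved stays moved. The work goes in short steps, Python scripts to look and compute and a tool call to move; the robot and the scene stay as the last step left them, time stands still between calls to the robot, and variables do not carry over. Pictures are saved under pics/ and viewed, about 8 in all and at most 12, crops included, and the job is handed in when it is done.

Besides the shell and the picture viewer there is one more tool, called as a command line: name --argument value ..., lists and objects as JSON in quotes. arm_command: Moves the arm, as the interface text tells. Its arguments: {"type":"object","properties":{"rows":{"type":"array","items":{"type":"array"}},"squeeze":{"type":"number"}},"required":["rows"]}

```bash
mkdir -p pics; cat > h.py <<'E'
import numpy as np, cv2
from plant import r
def proj(s,X):
    c=s["R"]@np.array(X)+s["t"]; p=s["camera_matrix"]@c; return p[:2]/p[2]
def onz(s,uv,z):
    d=s["R"].T@np.linalg.inv(s["camera_matrix"])@np.array([uv[0],uv[1],1.]); c=-s["R"].T@s["t"]
    return c+d*(z-c[2])/d[2]
def save(s,n,crop=None,k=1):
    im=s["image"][:,:,::-1]
    if crop: im=im[crop[1]:crop[3],crop[0]:crop[2]]
    cv2.imwrite(f"pics/{n}.png",cv2.resize(im,None,fx=k,fy=k,interpolation=cv2.INTER_CUBIC))
E
python3 - <<'E'
from h import *
A=r.snapshot("top");B=r.snapshot("scene")
for n,s in (("top",A),("scene",B)):
    for q in ["strainer","handle","lug","stand","slot","collar","stop","bowl","teacup","spatula","sieve","sauce","jar","cooker"]:
        for d in r.look_for(s,q)[:4]:
            print(n,q,round(d["p"],2),np.round(d["centre"],3),np.round(proj(s,d["centre"])))
    print(n,"cam",-s["R"].T@s["t"])
cv2.imwrite("pics/both.png",cv2.resize(np.vstack([A["image"],B["image"]])[:,:,::-1],(480*1,600)))
save(A,"top1",None,1.25); save(B,"scene1",None,1.25)
st=r.sense();print({k:np.round(v,3) for k,v in st.items()})
E
```

```text
top strainer 0.75 [ 0.515 -0.25   0.024] [412. 208.]
top strainer 0.66 [ 0.654 -0.215  0.035] [402. 170.]
top handle 0.91 [ 0.508 -0.248  0.027] [412. 209.]
top handle 0.65 [ 0.653 -0.217  0.034] [403. 171.]
top handle 0.49 [0.546 0.253 0.001] [279. 199.]
top lug 0.79 [ 0.648 -0.217  0.033] [403. 172.]
top lug 0.62 [ 0.51  -0.249  0.024] [412. 209.]
top lug 0.23 [ 0.517 -0.359  0.002] [439. 208.]
top stand 0.95 [ 0.549  0.254 -0.002] [279. 199.]
top slot 0.57 [0.545 0.253 0.004] [279. 199.]
top collar 0.57 [0.553 0.25  0.006] [280. 198.]
top collar 0.55 [0.491 0.567 0.184] [180. 209.]
top stop 0.5 [ 0.652 -0.219  0.026] [403. 171.]
top bowl 0.87 [0.294 0.23  0.032] [283. 267.]
top bowl 0.81 [0.519 0.241 0.023] [281. 206.]
top bowl 0.7 [0.63  0.006 0.021] [343. 177.]
top teacup 0.58 [ 0.47  -0.098  0.012] [371. 219.]
top spatula 0.78 [ 0.513 -0.358  0.003] [439. 209.]
top spatula 0.38 [0.489 0.566 0.18 ] [181. 210.]
top sieve 0.56 [ 0.702 -0.33   0.012] [431. 159.]
top sauce 0.72 [0.786 0.006 0.1  ] [345. 131.]
top sauce 0.72 [ 0.652 -0.219  0.03 ] [403. 171.]
top jar 0.78 [0.798 0.14
[... 1144 characters left out ...]
[ 0.807 -0.008  0.09 ] [362. 274.]
scene jar 0.91 [0.806 0.131 0.098] [395. 242.]
scene cooker 0.77 [0.545 0.524 0.142] [407. 128.]
scene cam [ 1.18102638 -0.5147122   0.96233369]
{'time': np.float64(1.5), 'joint_positions': array([-1.209,  0.521, -0.036,  1.6  ,  0.021,  1.021, -0.113]), 'qd': array([-0.001,  0.001,  0.001,  0.001, -0.003,  0.001,  0.001]), 'effort': array([-1.0000e-03, -9.2685e+01,  1.9780e+00, -3.7026e+01,  1.8000e-02,
        2.0000e-03,  0.0000e+00]), 'position': array([0.262, 0.568, 0.231]), 'tcp_rot': array([ 0.151,  0.691, -0.151,  0.691]), 'contact_force': array([ 0.385, -0.064,  0.279]), 'wrist_torque': array([-0.037,  0.037,  0.003]), 'opening': np.float64(0.086)}
```

View pics/top1.png

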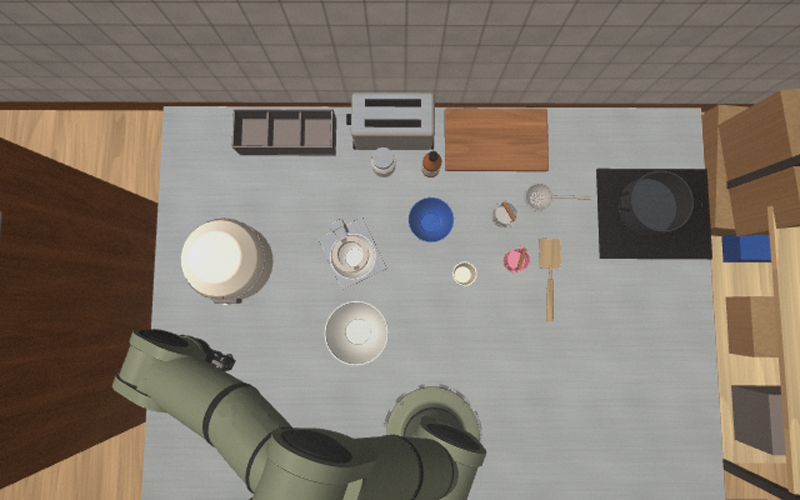

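View pics/scene1.png

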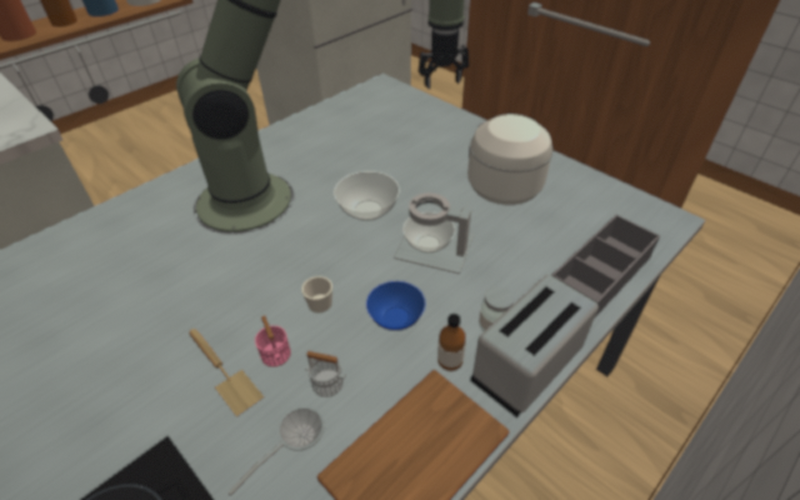

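Could be taken for the strainer: the pink basket (top 412,208), the steel basket (403,170) and the flat sieve (431,159). I choose the steel basket with the wooden bar at (403,170). The bowl that is meant is the small white one in the stand (281,206); the blue one and the larger white one at (283,267) stay put.

```bash
python3 - <<'E'
from h import *
A=r.snapshot("top")
a=A["image"][145:225,375:435]; b=A["image"][170:230,250:310]
a=cv2.resize(a,(420,560),interpolation=cv2.INTER_CUBIC);b=cv2.resize(b,(380,380),interpolation=cv2.INTER_CUBIC)
b=np.vstack([b,np.zeros((180,380,3),np.uint8)])
cv2.imwrite("pics/c1.png",np.hstack([a,b])[:,:,::-1])
from scipy.spatial.transform import Rotation as R
s=r.sense();T=R.from_quat(s["tcp_rot"]).as_matrix();print(T.round(3))
W=r.snapshot("wrist");c=-W["R"].T@W["t"];print("wrist cam in tool",T.T@(c-s["position"]),"fwd in tool",T.T@W["R"][2], W["camera_matrix"][0,0])
E
```

```text
[[-0.     0.419  0.908]
 [-0.     0.908 -0.419]
 [-1.    -0.     0.   ]]
wrist cam in tool [-1.42127034e-01 -2.75273096e-05 -7.23742702e-02] fwd in tool [9.57258720e-01 3.61517399e-04 2.89232798e-01] 287.6633652893155
```

View pics/c1.png

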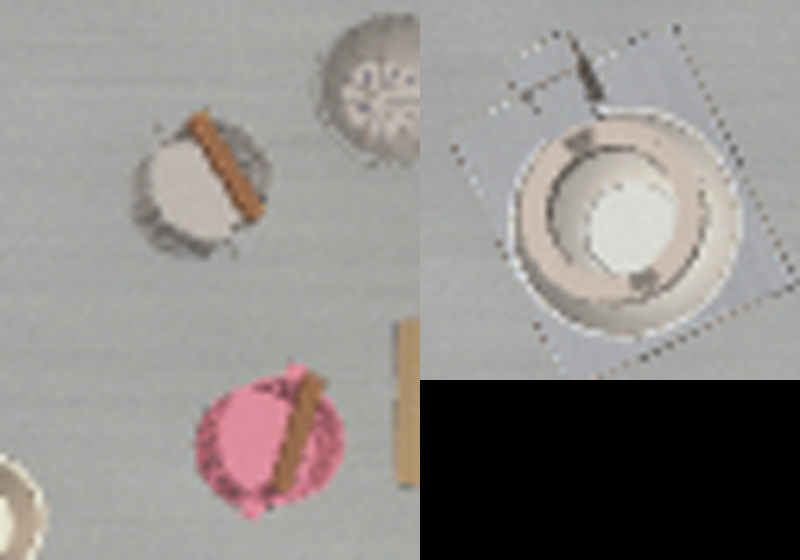

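The crop shows the steel basket with its bar from (403.6,162) to (411.4,175), and the collar's dark slots at (275.3,192) and (285.2,214).

```bash
python3 - <<'E'
from h import *
A=r.snapshot("top")
for a,b,z in (((403.6,161.9),(411.4,175.3),.102),((275.3,192.1),(285.2,214.2),.138)):
    p=onz(A,a,z);q=onz(A,b,z);print(p.round(4),q.round(4),((p+q)/2).round(4),np.linalg.norm(p-q),np.degrees(np.arctan2(*(p-q)[1::-1])))
E
```

```text
[ 0.6729 -0.2055  0.102 ] [ 0.624  -0.2326  0.102 ] [ 0.6484 -0.2191  0.102 ] 0.05583971725341903 29.01684921187107
[0.5568 0.2518 0.138 ] [0.4797 0.2162 0.138 ] [0.5182 0.234  0.138 ] 0.08498934110314285 24.753398399791475
```

arm_command --rows '[[[-0.05,0,0],[0,0,0],1],[[-0.05,-0.553,0.68],[126,0,0],1],[[-0.05,-0.553,0.68],[126,0,0],1],[[-0.05,-0.553,0.68],[126,0,0],1],[[-0.05,-0.553,0.68],[126,0,0],1],[[-0.05,-0.553,0.68],[126,0,0],1],[[-0.05,-0.553,0.68],[126,0,0],1],[[-0.05,-0.553,0.68],[126,0,0],1],[[-0.05,-0.553,0.68],[126,0,0],1],[[-0.05,-0.553,0.68],[126,0,0],1],[[-0.05,-0.553,0.68],[126,0,0],1],[[-0.05,-0.553,0.68],[126,0,0],1],[[-0.05,-0.553,0.68],[126,0,0],1],[[-0.05,-0.553,0.68],[126,0,0],1],[[-0.05,-0.553,0.68],[126,0,0],1],[[-0.05,-0.553,0.68],[126,0,0],1],[[-0.05,-0.553,0.68],[126,0,0],1],[[-0.05,-0.553,0.68],[126,0,0],1],[[-0.05,-0.553,0.68],[126,0,0],1],[[-0.05,-0.553,0.68],[126,0,0],1]]' --squeeze 40

```text
time: 3.32
position: [0.611, -0.1447, 0.2804]
tcp_rot: [-0.685, -0.177, 0.685, -0.177]
contact_force: [0.6, 2.1, 0.9]
opening: 0.0853
```

arm_command --rows '[[[0.03,0.083,0.0035],[0,0,0],1],[[0.03,0.083,0.0035],[0,0,0],1],[[0.03,0.083,0.0035],[0,0,0],1],[[0.03,0.083,0.0035],[0,0,0],1],[[0.03,0.083,0.0035],[0,0,0],1]]'

```text
time: 3.73
position: [0.6479, -0.219, 0.25]
tcp_rot: [-0.684, -0.177, 0.685, -0.177]
contact_force: [0.1, 0.3, -0.1]
opening: 0.0853
```

```bash
python3 - <<'E'
from h import *
from scipy.spatial.transform import Rotation as R
W=r.snapshot("wrist");save(W,"w1",None,1.25)
s=r.sense();T=R.from_quat(s["tcp_rot"]).as_matrix();print(T.round(3),s["position"],s["joint_positions"])
print("bar expected",[proj(W,p).round() for p in ((.673,-.2055,.102),(.624,-.2326,.102))])
for q in("strainer","handle"):
  for d in r.look_for(W,q)[:2]: print(q,d["p"],d["centre"])
# wooden mask
h=cv2.cvtColor(W["image"],cv2.COLOR_RGB2HSV);m=cv2.inRange(h,(3,90,60),(18,255,255))
n,l,st,c=cv2.connectedComponentsWithStats(m)
for i in np.argsort(-st[1:,4])[:3]+1:
  print(st[i],c[i],cv2.minAreaRect(np.argwhere(l==i)[:,::-1].astype(np.float32)))
E
```

```text
[[ 0.     0.485 -0.874]
 [ 0.001 -0.874 -0.485]
 [-1.    -0.    -0.   ]] [ 0.64815695 -0.21814901  0.25057557] [-0.10935322  0.67638151  0.60032798  1.42747065 -0.39659724  1.15965261
 -0.51737648]
bar expected [array([322., 153.]), array([322., 206.])]
strainer 0.87 [0.6445, -0.2151, 0.0302]
strainer 0.64 [0.4578, -0.0889, 0.039]
handle 0.96 [0.5073, -0.2471, 0.0471]
handle 0.86 [0.6442, -0.2173, 0.0346]
[  280     0   275   118 16668] [435.08615311  39.66474682] ((417.0, 58.5), (117.0, 274.0), 90.0)
[271 269  41  38 565] [290.96283186 287.03893805] ((290.72509765625, 287.14422607421875), (11.833307266235352, 50.606266021728516), 52.30575942993164)
[317 146  10  60 545] [321.39816514 175.82568807] ((321.5, 175.5), (59.0, 9.0), 90.0)
```

View pics/w1.png

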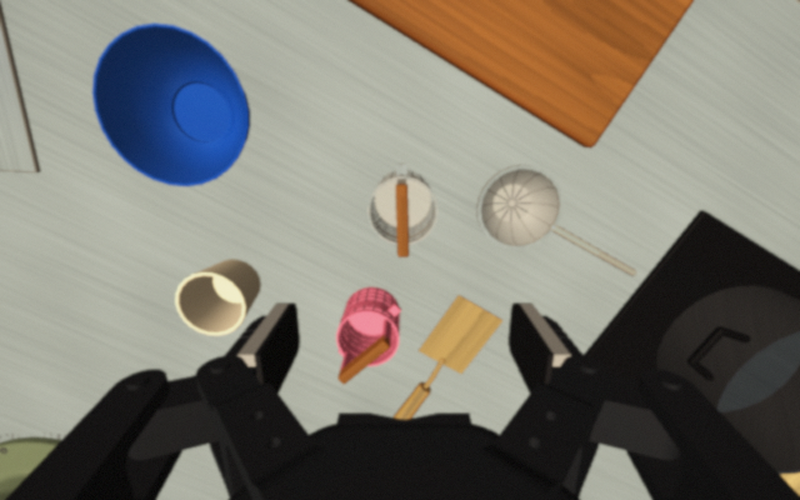

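The view shows the steel basket's bar at (321,146–206) in image pixels, centred between the fingers. The pink look-alike lies closer to the arm.

```bash
python3 - <<'E'
from h import *
from scipy.spatial.transform import Rotation as R
W=r.snapshot("wrist");s=r.sense();T=R.from_quat(s["tcp_rot"]).as_matrix()
h=cv2.cvtColor(W["image"],cv2.COLOR_RGB2HSV);m=cv2.inRange(h,(3,90,60),(18,255,255))[140:215,305:340]
p=np.argwhere(m)[:,::-1]+[305,140]
for f in (.08,.5,.92):
  v=146+60*f; u=p[abs(p[:,1]-v)<4,0].mean(); g=onz(W,(u,v),.102); print((T.T@(g-s["position"])).round(4),g)
g=[onz(W,(322,v),.102) for v in(145.5,206.5)];print(np.mean(g,0),np.linalg.norm(g[0]-g[1]))
print(T.T@(np.mean(g,0)-s["position"]))
E
```

```text
[ 1.492e-01  1.000e-04 -3.090e-02] [ 0.67556368 -0.20250064  0.102     ]
[ 0.1491  0.0006 -0.0047] [ 0.65290634 -0.21568539  0.102     ]
[0.1491 0.001  0.0229] [ 0.62898985 -0.22947983  0.102     ]
[ 0.65172581 -0.21566759  0.102     ] 0.06515366380806471
[ 1.49148193e-01 -1.62572275e-05 -3.65436056e-03]
```

arm_command --rows '[[[0.04,0,-0.003],[0,0,0],1],[[0.08,0,-0.003],[0,0,0],1],[[0.12,0,-0.003],[0,0,0],1],[[0.15,0,-0.003],[0,0,0],1],[[0.165,0,-0.003],[0,0,0],1],[[0.173,0,-0.003],[0,0,0],1],[[0.173,0,-0.003],[0,0,0],1],[[0.173,0,-0.003],[0,0,0],0],[[0.173,0,-0.003],[0,0,0],0],[[0.173,0,-0.003],[0,0,0],0],[[0.173,0,-0.003],[0,0,0],0],[[0.173,0,-0.003],[0,0,0],0],[[0.173,0,-0.003],[0,0,0],0],[[0.173,0,-0.003],[0,0,0],0],[[0.173,0,-0.003],[0,0,0],0],[[0.173,0,-0.003],[0,0,0],0]]' --squeeze 60

```text
time: 5.27
position: [0.6514, -0.216, 0.0786]
tcp_rot: [0.685, 0.178, -0.684, 0.177]
contact_force: [-1.2, 1.0, 6.2]
opening: 0.009
```

arm_command --rows '[[[-0.02,0,0],[0,0,0],0],[[-0.06,0,0],[0,0,0],0],[[-0.1,0,0],[0,0,0],0],[[-0.14,0,0],[0,0,0],0],[[-0.18,0,0],[0,0,0],0],[[-0.2,-0.035,-0.008],[-7,0,0],0],[[-0.2,-0.07,-0.016],[-14,0,0],0],[[-0.2,-0.105,-0.023],[-21,0,0],0],[[-0.2,-0.14,-0.031],[-28,0,0],0],[[-0.2,-0.175,-0.039],[-35,0,0],0],[[-0.2,-0.21,-0.047],[-42,0,0],0],[[-0.2,-0.245,-0.054],[-49,0,0],0],[[-0.2,-0.28,-0.062],[-56,0,0],0],[[-0.2,-0.315,-0.07],[-63,0,0],0],[[-0.2,-0.35,-0.078],[-70,0,0],0],[[-0.2,-0.385,-0.085],[-77,0,0],0],[[-0.2,-0.42,-0.093],[-84,0,0],0],[[-0.2,-0.44,-0.098],[-91,0,0],0],[[-0.2,-0.458,-0.102],[-98,0,0],0],[[-0.2,-0.458,-0.102],[-105,0,0],0]]'

```text
time: 6.93
position: [0.516, 0.2378, 0.2784]
tcp_rot: [0.273, 0.653, -0.272, 0.653]
contact_force: [-0.2, 0.4, -0.9]
opening: 0.0087
```

```bash
python3 - <<'E'
from h import *
from scipy.spatial.transform import Rotation as R
s=r.sense();T=R.from_quat(s["tcp_rot"]).as_matrix();print(T.round(3),s["position"].round(4),s["joint_positions"].round(3),s["opening"],s["contact_force"])
print("yaw",np.degrees(np.arctan2(T[1,1],T[0,1])),"delta tool",T.T@(np.array([.518,.234,.275])-s["position"]))
E
```

```text
[[ 0.001  0.711  0.703]
 [ 0.002  0.703 -0.711]
 [-1.     0.002 -0.001]] [0.516  0.2378 0.2784] [-0.634  0.385  0.134  1.704 -0.059  1.055  0.299] 0.008723418505379069 [-0.23228858  0.40610817 -0.92059708]
yaw 44.698717082969196 delta tool [ 0.00342686 -0.00125132  0.00410411]
```

arm_command --rows '[[[0,0,0],[-7,0,0],0],[[0,0,0],[-14,0,0],0],[[0,0.02,0.02],[-21,0,0],0],[[0,0.04,-0.03],[-28,0,0],0],[[0,0.06,-0.03],[-35,0,0],0],[[0,0.08,-0.03],[-42,0,0],0],[[0,-0.09,-0.03],[-49,0,0],0],[[0,-0.09,-0.03],[-56,0,0],0],[[0,-0.09,-0.03],[-63,0,0],0],[[0,-0.09,-0.03],[-70,0,0],0],[[0,-0.09,-0.03],[-70,0,0],0],[[0,-0.09,-0.03],[-70,0,0],0]]'

```text
time: 7.93
position: [0.4299, 0.1939, 0.2788]
tcp_rot: [-0.15, 0.69, 0.151, 0.691]
contact_force: [0.5, 0.1, -0.9]
opening: 0.0089
```

```bash
python3 - <<'E'
from h import *
from scipy.spatial.transform import Rotation as R
s=r.sense();T=R.from_quat(s["tcp_rot"]).as_matrix();print(s["position"].round(4),s["joint_positions"].round(3))
print("yaw",np.degrees(np.arctan2(T[1,1],T[0,1])),"delta tool",T.T@(np.array([.518,.234,.275])-s["position"]))
W=r.snapshot("wrist");save(W,"w2",None,1.25)
print([proj(W,p).round() for p in ((.5568,.2518,.138),(.4797,.2162,.138),(.5182,.234,.138))])
for q in("slot","collar","lug","handle"):
  for d in r.look_for(W,q)[:2]: print(q,d["p"],d["centre"])
E
```

```text
[0.4299 0.1939 0.2788] [-0.432  0.223 -0.139  1.926  0.036  0.993  1.413]
yaw 114.62914561441741 delta tool [ 0.00400048 -0.00029105  0.0968033 ]
[array([323., 297.]), array([323., 230.]), array([323., 265.])]
slot 0.66 [0.4914, 0.2629, 0.0085]
collar 0.72 [0.5005, 0.2675, 0.0074]
lug 0.93 [0.4266, 0.1879, 0.2471]
lug 0.64 [0.5034, -0.221, 0.0192]
handle 0.85 [0.4253, 0.19, 0.2494]
handle 0.7 [0.5002, -0.2208, 0.0157]
```

View pics/w2.png

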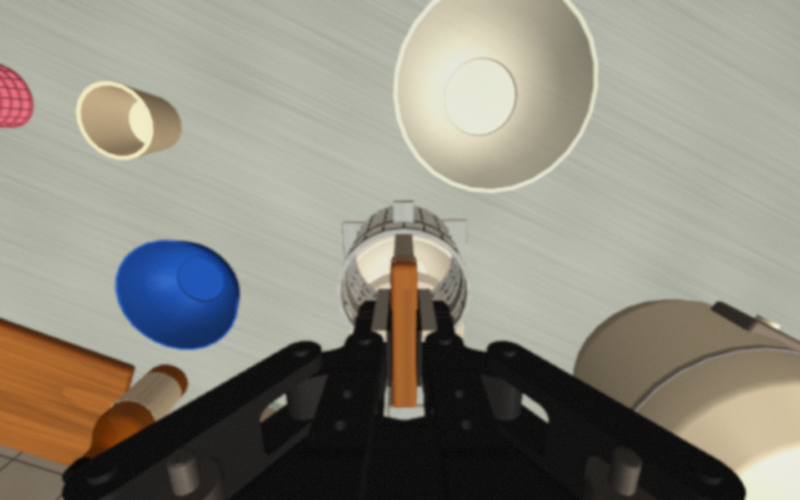

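The wrist camera looks back over the basket: the lug at (322,168) is centred and the basket is upright. The collar is hidden behind the gripper, so I'll move beyond it to see the slots.

arm_command --rows '[[[0,0,0.04],[0,0,0],0],[[0,0,0.08],[0,0,0],0],[[0,0,0.12],[0,0,0],0],[[0,0,0.16],[0,0,0],0],[[0,0,0.2],[0,0,0],0],[[0,0,0.215],[0,0,0],0],[[0,0,0.215],[0,0,0],0],[[0,0,0.215],[0,0,0],0]]'

```text
time: 8.85
position: [0.6267, 0.287, 0.2767]
tcp_rot: [-0.151, 0.691, 0.152, 0.69]
contact_force: [-1.1, -0.7, -1.2]
opening: 0.0085
```

```bash
python3 - <<'E'
from h import *
from scipy.spatial.transform import Rotation as R
s=r.sense();T=R.from_quat(s["tcp_rot"]).as_matrix();print(s["position"].round(4))
W=r.snapshot("wrist");W["T"]=T;W["p"]=s["position"]
np.savez("w3.npz",**W)
c=[proj(W,p) for p in ((.5568,.2518,.138),(.4797,.2162,.138),(.5182,.234,.138))];print(np.round(c))
save(W,"w3",(200,0,440,270),2.2)
E
```

```text
[0.6267 0.287  0.2767]
[[321. 100.]
 [320.  -6.]
 [321.  49.]]
```

View pics/w3.png

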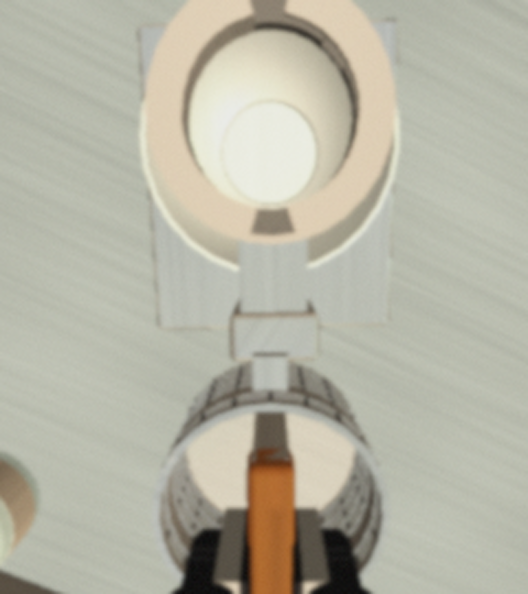

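The view shows the collar's top with slots at (324,100) and (322,2), with the bar and lug in line with them. I'll fit the circle and work out the offset.

```bash
cat > fit.py <<'E'
from h import *
from scipy.optimize import least_squares
W=dict(np.load("w3.npz"));T,p=W["T"],W["p"]
f=lambda u,v,z:T.T@(onz(W,(200+u/2.2,v/2.2),z)-p)
im=W["image"].astype(int); m=((im[:,:,0]-im[:,:,2])>18).astype(np.uint8); m[115:]=0;m[:,:255]=0;m[:,385:]=0
n,l,st,c=cv2.connectedComponentsWithStats(m);print(st[1:][st[1:,4]>100])
i=np.argmax(st[1:,4])+1
pts=[]
for v in range(25,112):
    u=np.where(l[v]==i)[0]
    if len(u): pts+=[(u[0]-.5,v),(u[-1]+.5,v)]
P=np.array([T.T@(onz(W,q,.138)-p) for q in pts])[:,1:]
s=least_squares(lambda x:np.hypot(*(P-x[:2]).T)-x[2],[0,-.11,.05],loss="soft_l1",f_scale=.001)
print("collar yz,r",s.x,np.abs(s.fun).mean())
print("near slot outer",f(273,234,.138),"inner",f(273,208,.138),"far slot inner",f(268,13,.138))
zt=p[2]
print("rim far edge",f(272,409,zt-.0186),"L",f(162,500,zt-.0186),"R",f(382,500,zt-.0186))
print("bar end",f(271,462,zt+.0234),"lug L/R far top",f(253,357,zt-.0316),f(289,357,zt-.0316))
E
python3 fit.py
```

```text
[[ 263    0  118  115 9542]]
collar yz,r [-0.00183263 -0.11097561  0.05310377] 0.0005925751590667029
near slot outer [ 0.13871574  0.00020464 -0.07220422] inner [ 0.13872494  0.00020155 -0.08266953] far slot inner [ 0.1387849  -0.00175742 -0.15424058]
rim far edge [ 0.01862398 -0.00063776 -0.0283445 ] L [ 0.01855485 -0.0309198  -0.0024131 ] R [ 0.01864743  0.02966298 -0.00229324]
bar end [-0.02337602 -0.00098088 -0.02901319] lug L/R far top [ 0.03162602 -0.00587243 -0.03973915] [ 0.03164132  0.0041342  -0.03972523]
```

arm_command --rows '[[[0,0,-0.04],[-1.5,0,0],0],[[0,0,-0.08],[-1.5,0,0],0],[[0,0,-0.11],[-1.5,0,0],0],[[0.01,0,-0.1215],[-1.5,0,0],0],[[0.03,0,-0.1215],[-1.5,0,0],0],[[0.05,0,-0.1215],[-1.5,0,0],0],[[0.05,0,-0.1215],[-1.5,0,0],0],[[0.05,0,-0.1215],[-1.5,0,0],0]]'

```text
time: 9.57
position: [0.5151, 0.2355, 0.2276]
tcp_rot: [-0.16, 0.689, 0.161, 0.688]
contact_force: [-0.2, -0.6, -0.3]
opening: 0.009
```

```bash
python3 - <<'E'
from h import *
from scipy.spatial.transform import Rotation as R
s=r.sense();T=R.from_quat(s["tcp_rot"]).as_matrix();print(s["position"].round(4),T.round(4),s["contact_force"])
W=r.snapshot("wrist");W["T"]=T;W["p"]=s["position"]
np.savez("w4.npz",**W)
save(W,"w4",(220,100,420,250),4)
E
```

```text
[0.5151 0.2355 0.2276] [[-1.800e-03 -4.419e-01  8.971e-01]
 [ 7.000e-04  8.971e-01  4.419e-01]
 [-1.000e+00  1.400e-03 -1.300e-03]] [-0.17881492 -0.57387243 -0.3463642 ]
```

View pics/w4.png

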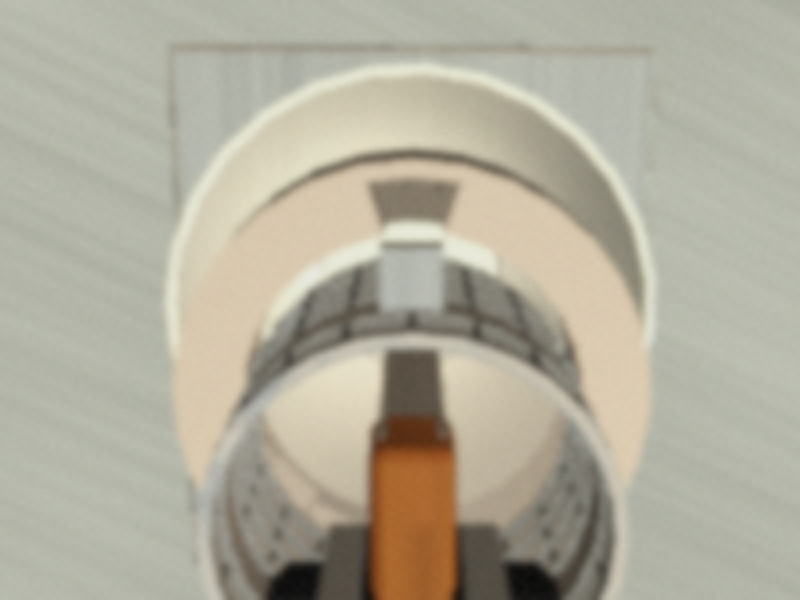

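The lug, centred at (323,169), lines up with the slot at (324,151). I'll put numbers on it.

```bash
python3 - <<'E'
from h import *
W=dict(np.load("w4.npz"));T,p=W["T"],W["p"];zt=p[2]
f=lambda u,v,z:(T.T@(onz(W,(220+u/4,100+v/4),z)-p)).round(4)
print("slot outer L/R",f(368,184,.138),f(461,184,.138),"outer collar far edge",f(415,158,.138))
print("slot inner L/R",f(381,228,.138),f(449,228,.138))
print("lug top far L/R",f(380,243,zt-.0336),f(445,243,zt-.0336))
print("collar L/R",f(172,370,.138),f(653,370,.138))
print("rim far",f(413,338,zt-.0186),f(205,520,zt-.0186),f(625,520,zt-.0186))
E
```

```text
slot outer L/R [ 0.0897 -0.0097 -0.0419] [ 0.0897  0.0089 -0.0419] outer collar far edge [ 0.0897 -0.0003 -0.0471]
slot inner L/R [ 0.0897 -0.0072 -0.033 ] [ 0.0897  0.0066 -0.033 ]
lug top far L/R [ 0.0336 -0.0059 -0.0403] [ 0.0337  0.0041 -0.0403]
collar L/R [ 0.0896 -0.0514 -0.003 ] [ 0.0897  0.0498 -0.0028]
rim far [ 0.0186 -0.0009 -0.0292] [ 0.0186 -0.0325 -0.0006] [ 0.0186  0.0313 -0.0005]
```

arm_command --rows '[[[0.008,0,0.0005],[0,0,0],0],[[0.014,0,0.0005],[0,0,0],0],[[0.02,0,0.0005],[0,0,0],0],[[0.026,0,0.0005],[0,0,0],0],[[0.032,0,0.0005],[0,0,0],0],[[0.038,0,0.0005],[0,0,0],0],[[0.043,0,0.0005],[0,0,0],0],[[0.047,0,0.0005],[0,0,0],0],[[0.047,0,0.0005],[0,0,0],0]]'

```text
time: 10.37
position: [0.5158, 0.236, 0.1805]
tcp_rot: [-0.16, 0.689, 0.161, 0.688]
contact_force: [0.1, -0.0, -1.0]
opening: 0.0087
```

arm_command --rows '[[[0.002,0,0],[0,0,0],0],[[0.004,0,0],[0,0,0],0],[[0.006,0,0],[0,0,0],0],[[0.0075,0,0],[0,0,0],0],[[0.009,0,0],[0,0,0],0],[[0.009,0,0],[0,0,0],0]]'

```text
time: 10.87
position: [0.5157, 0.2359, 0.1712]
tcp_rot: [-0.16, 0.689, 0.161, 0.688]
contact_force: [-0.3, 0.1, -1.2]
opening: 0.0088
```

arm_command --rows '[[[0.0015,0,0],[0,0,0],0],[[0.003,0,0],[0,0,0],0],[[0.0045,0,0],[0,0,0],0],[[0.006,0,0],[0,0,0],0],[[0.006,0,0],[0,0,0],0]]'

```text
time: 11.28
position: [0.5156, 0.2359, 0.1649]
tcp_rot: [-0.16, 0.689, 0.161, 0.688]
contact_force: [0.9, -0.2, -1.5]
opening: 0.0089
```

arm_command --rows '[[[0.0005,0,0],[0,0,0],0],[[0.001,0,0],[0,0,0],0],[[0.0015,0,0],[0,0,0],0],[[0.0015,0,0],[0,0,0],0]]'

```text
time: 11.62
position: [0.5156, 0.2358, 0.1635]
tcp_rot: [-0.16, 0.689, 0.161, 0.688]
contact_force: [-1.2, -0.1, 1.2]
opening: 0.0089
```

arm_command --rows '[[[0,0.0002,0],[3,0,0],0],[[0,0.0004,0.0001],[6,0,0],0],[[0,0.0006,0.0002],[9,0,0],0],[[0,0.0007,0.0003],[12,0,0],0],[[0,0.0007,0.0003],[12,0,0],0]]'

```text
time: 12.03
position: [0.5155, 0.2367, 0.1635]
tcp_rot: [-0.086, 0.702, 0.087, 0.701]
contact_force: [0.1, -1.3, -1.6]
opening: 0.0087
```

arm_command --rows '[[[0.0004,0,0],[0,0,0],0],[[0.0008,0,0],[0,0,0],0],[[0.0008,0,0],[0,0,0],0]]'

```text
time: 12.28
position: [0.5156, 0.2369, 0.1634]
tcp_rot: [-0.087, 0.702, 0.088, 0.701]
contact_force: [-4.6, -1.1, 11.8]
opening: 0.0088
```

```bash
python3 - <<'E'
from h import *
from scipy.spatial.transform import Rotation as R
s=r.sense();T=R.from_quat(s["tcp_rot"]).as_matrix();print(s["position"].round(5),np.degrees(np.arctan2(T[1,1],T[0,1])),s["contact_force"],s["wrist_torque"])
E
```

```text
[0.51564 0.23685 0.16344] 104.19490100704151 [-4.60485645 -1.12817948 11.75290779] [-0.36929294  0.84635691 -0.05246565]
```

arm_command --rows '[[[0.0003,0,0],[0,0,0],0],[[0.0003,0.0002,0.0001],[3,0,0],0],[[0.0003,0.0003,0.0001],[5,0,0],0],[[0.0003,0.0003,0.0001],[5,0,0],0]]'

```text
time: 12.62
position: [0.516, 0.2373, 0.1635]
tcp_rot: [-0.056, 0.705, 0.057, 0.705]
contact_force: [-0.7, -0.2, 5.6]
opening: 0.0091
```

arm_command --rows '[[[0.0003,0.0002,0],[2,0,0],0],[[0.0003,0.0003,0.0001],[4,0,0],0],[[0.0003,0.0003,0.0001],[4,0,0],0]]'

```text
time: 12.87
position: [0.5163, 0.2378, 0.1635]
tcp_rot: [-0.032, 0.706, 0.033, 0.706]
contact_force: [0.0, 0.3, 4.7]
opening: 0.0087
```

arm_command --rows '[[[0.0003,0,-0.0003],[2,0,0],0],[[0.0003,0,-0.0004],[4,0,0],0],[[0.0003,0,-0.0004],[4,0,0],0]]'

```text
time: 13.12
position: [0.5161, 0.2379, 0.1635]
tcp_rot: [-0.007, 0.707, 0.008, 0.707]
contact_force: [1.0, 0.9, 5.5]
opening: 0.0088
```

arm_command --rows '[[[0.0003,0,-0.0003],[2,0,0],0],[[0.0003,0,-0.0003],[4,0,0],0],[[0.0003,0,-0.0003],[4,0,0],0]]'

```text
time: 13.37
position: [0.5161, 0.2381, 0.1635]
tcp_rot: [0.017, 0.706, -0.016, 0.707]
contact_force: [0.5, -0.4, 5.5]
opening: 0.0089
```

arm_command --rows '[[[0.0003,0,-0.0001],[2,0,0],0],[[0.0003,0,-0.0001],[4,0,0],0],[[0.0003,0,-0.0001],[4,0,0],0]]'

```text
time: 13.62
position: [0.5163, 0.2383, 0.1635]
tcp_rot: [0.042, 0.705, -0.04, 0.707]
contact_force: [-0.5, 0.7, 5.7]
opening: 0.0091
```

arm_command --rows '[[[0.0003,0,-0.0001],[2,0,0],0],[[0.0003,0,-0.0001],[4,0,0],0],[[0.0003,0,-0.0001],[4,0,0],0]]'

```text
time: 13.87
position: [0.5164, 0.2386, 0.1635]
tcp_rot: [0.066, 0.703, -0.064, 0.705]
contact_force: [-0.7, 0.5, 4.8]
opening: 0.0086
```

arm_command --rows '[[[0.0003,0,0],[2,0,0],0],[[0.0003,0,0],[4,0,0],0],[[0.0003,0,0],[4,0,0],0]]'

```text
time: 14.12
position: [0.5165, 0.2389, 0.1633]
tcp_rot: [0.091, 0.701, -0.088, 0.702]
contact_force: [-0.3, 0.8, 5.0]
opening: 0.0088
```

arm_command --rows '[[[0.0003,0,0],[2,0,0],0],[[0.0003,0,0],[4,0,0],0],[[0.0003,0,0],[4,0,0],0]]'

```text
time: 14.37
position: [0.5165, 0.2392, 0.1631]
tcp_rot: [0.114, 0.697, -0.112, 0.699]
contact_force: [-0.4, 1.0, 3.5]
opening: 0.0088
```

arm_command --rows '[[[0.0004,0,0],[0,0,0],0],[[0.0007,0,0],[0,0,0],0],[[0.0007,0,0],[0,0,0],0]]'

```text
time: 14.62
position: [0.5163, 0.2393, 0.1626]
tcp_rot: [0.113, 0.697, -0.11, 0.699]
contact_force: [-3.2, 0.7, 9.6]
opening: 0.0085
```

```bash
python3 - <<'E'
from h import *
from scipy.spatial.transform import Rotation as R
s=r.sense();T=R.from_quat(s["tcp_rot"]).as_matrix();print(T.round(4),s["position"].round(5),np.degrees(np.arctan2(T[1,1],T[0,1])),s["contact_force"],s["wrist_torque"])
E
```

```text
[[ 0.003   0.3123  0.95  ]
 [ 0.0038  0.95   -0.3123]
 [-1.      0.0046  0.0017]] [0.51633 0.23929 0.16261] 71.80382635630532 [-3.18632122  0.73640924  9.61801518] [9.82203631e-02 4.69341500e-01 2.19487452e-04]
```

arm_command --rows '[[[0.0001,0,0],[1,0,0],0],[[0.0002,0.0001,0],[2,0,0],0],[[0.0002,0.0001,0],[2,0,0],0]]'

```text
time: 14.87
position: [0.5163, 0.2396, 0.1626]
tcp_rot: [0.125, 0.696, -0.121, 0.697]
contact_force: [-1.8, 0.9, 8.2]
opening: 0.0086
```

arm_command --rows '[[[0.0002,0,0],[1,0,0],0],[[0.0003,0.0001,0],[2,0,0],0],[[0.0003,0.0001,0],[2,0,0],0]]'

```text
time: 15.12
position: [0.5163, 0.2395, 0.1624]
tcp_rot: [0.136, 0.693, -0.133, 0.695]
contact_force: [-0.6, -1.1, 3.3]
opening: 0.009
```

arm_command --rows '[[[0.0004,0,0],[1,0,0],0],[[0.0008,0,0],[1,0,0],0],[[0.0008,0,0],[1,0,0],0]]'

```text
time: 15.37
position: [0.516, 0.2391, 0.1611]
tcp_rot: [0.141, 0.693, -0.139, 0.694]
contact_force: [-1.2, -2.2, -0.5]
opening: 0.0088
```

```bash
python3 - <<'E'
from h import *
from scipy.spatial.transform import Rotation as R
s=r.sense();T=R.from_quat(s["tcp_rot"]).as_matrix();print(T.round(4),s["position"].round(5),np.degrees(np.arctan2(T[1,1],T[0,1])),s["contact_force"],s["wrist_torque"])
p=s["position"]+T@[0,-.0008,.0035];print(p)
E
```

```text
[[ 2.100e-03  3.887e-01  9.214e-01]
 [ 3.000e-03  9.214e-01 -3.887e-01]
 [-1.000e+00  3.600e-03  8.000e-04]] [0.51602 0.23907 0.16113] 67.12692365362331 [-1.19067956 -2.23131308 -0.51673031] [-0.47168204  0.2176284   0.11348915]
[0.51893244 0.23697161 0.16113366]
```

arm_command --rows '[[[0.0006,0,0],[0.5,0,0],0],[[0.0012,0,0],[1,0,0],0],[[0.0018,0,0],[1,0,0],0],[[0.0018,0,0],[1,0,0],0]]'

```text
time: 15.7
position: [0.5158, 0.2388, 0.1591]
tcp_rot: [0.147, 0.691, -0.145, 0.692]
contact_force: [-0.8, -2.8, -0.9]
opening: 0.0087
```

arm_command --rows '[[[0.0006,0,0],[0.5,0,0],0],[[0.0012,0,0],[1,0,0],0],[[0.0018,0,0],[1,0,0],0],[[0.0018,0,0],[1,0,0],0]]'

```text
time: 16.03
position: [0.5157, 0.2387, 0.1575]
tcp_rot: [0.153, 0.69, -0.152, 0.691]
contact_force: [-4.2, -5.9, 6.5]
opening: 0.0086
```

```bash
python3 - <<'E'
from h import *
from scipy.spatial.transform import Rotation as R
s=r.sense();T=R.from_quat(s["tcp_rot"]).as_matrix();print(T.round(4),s["position"].round(5),np.degrees(np.arctan2(T[1,1],T[0,1])),s["contact_force"],s["wrist_torque"])
W=r.snapshot("wrist");save(W,"w5",(220,100,420,250),4)
E
```

```text
[[ 1.400e-03  4.210e-01  9.071e-01]
 [ 2.300e-03  9.071e-01 -4.210e-01]
 [-1.000e+00  2.700e-03  3.000e-04]] [0.51573 0.23872 0.1575 ] 65.1028657474293 [-4.17297039 -5.94113015  6.49072213] [-1.21921494  1.01151248  0.18003751]
```

View pics/w5.png

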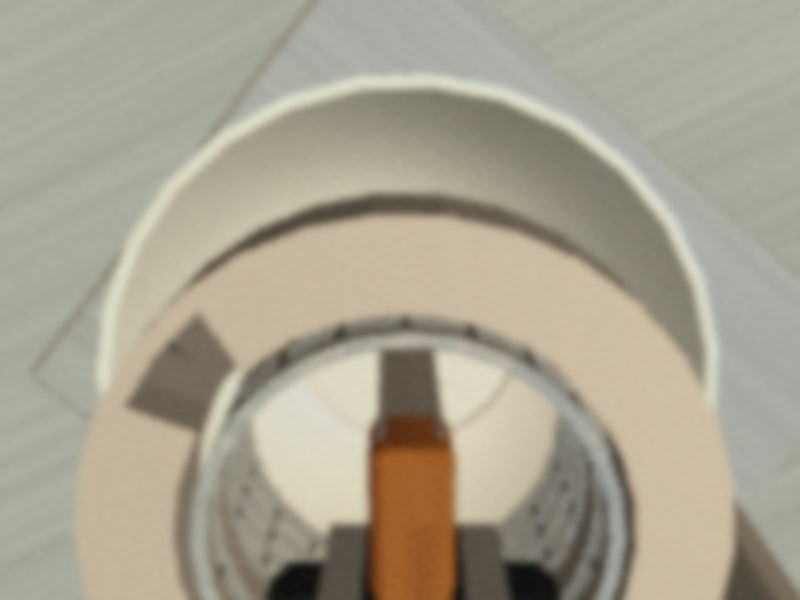

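The view shows the basket sunk in the collar, the slot at (266,193) turned well away from the bar, and the bowl below. TCP is 6.0 mm below ledge height, so both lugs are in the notches. Next I release and retreat upwards.

arm_command --rows '[[[0,0,0],[0,0,0],0.15],[[0,0,0],[0,0,0],0.4],[[0,0,0],[0,0,0],0.6],[[0,0,0],[0,0,0],0.6],[[0,0,0],[0,0,0],0.6],[[0,0,0],[0,0,0],0.6],[[-0.01,0,0],[0,0,0],0.6],[[-0.03,0,0],[0,0,0],0.6],[[-0.06,0,0],[0,0,0],0.6],[[-0.1,0,0],[0,0,0],0.6],[[-0.13,0,0.03],[0,0,0],0.6],[[-0.13,0,0.06],[0,0,0],0.6],[[-0.13,0,0.09],[0,0,0],0.6],[[-0.13,0,0.1],[0,0,0],0.6],[[-0.13,0,0.1],[0,0,0],0.6]]'

```text
time: 17.33
position: [0.608, 0.1944, 0.2878]
tcp_rot: [0.154, 0.69, -0.153, 0.691]
contact_force: [-0.5, 0.3, 0.0]
opening: 0.0512
```

```bash
python3 - <<'E'
from h import *
from scipy.spatial.transform import Rotation as R
s=r.sense();print(s["position"],s["contact_force"],s["opening"])
W=r.snapshot("wrist");T=R.from_quat(s["tcp_rot"]).as_matrix();W["T"]=T;W["p"]=s["position"];np.savez("w6.npz",**W)
C=np.array([.519,.237,0]);th=np.radians(65.1-90)
d=np.array([np.cos(th),np.sin(th),0])
for n,q in (("rim z.139 ",[C+[0,0,.139]+.033*x for x in(d,-d)]),("bar top .181",[C+[0,0,.181]+.031*x for x in(d,-d)])): print(n,[proj(W,x).round(1) for x in q])
save(W,"w6",None,1.25)
E
```

```text
[0.60795863 0.19438495 0.2877927 ] [-0.48161527  0.30462473  0.02916645] 0.05120131513128125
rim z.139  [array([323.4, 112.8]), array([323.2,  37.3])]
bar top .181 [array([323.7, 111.5]), array([323.4,  27.9])]
```

View pics/w6.png

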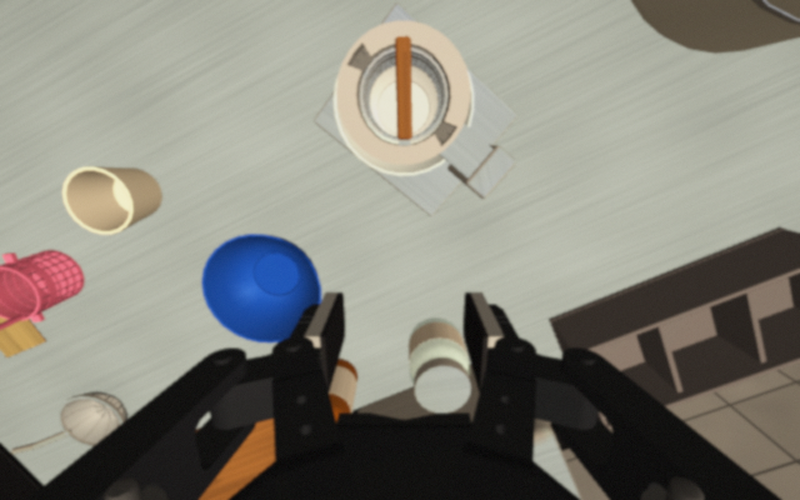

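The basket sits level and centred in the collar, with its bar at (322,30–111) where a locked basket is predicted (323.5,28–111.5). The slots are turned away, the bowl is beneath it and the bystanders are in place. I'm handing in.

```bash
python3 -c "
from plant import r
print(r.hand_in(), r.sense()['time'])"
```

```text
the job is handed in; nothing more can be done
the job is handed in; nothing more can be done
```

I picked the steel basket up by its bar, lowered it through the slots onto the ledge and twisted it clockwise under light pressure. It dropped at about 49° and bottomed out at about 51°. I then released it, backed off above it and handed the job in at about 17 s of the 72 s allowed; the hand-in gives no verdict.

- **Locked:** the tool ended 6.0 mm below ledge height, which is the notch depth.
- **Level and centred:** after release, the bar's position in the wrist picture matched a locked, level basket to within about 2 pixels. The bowl was still under it, and the bystanders in that view looked unmoved.
- **Forces:** the highest reading was about 12 N, when I pressed down on the ledge. Readings came only at the end of each move, so short peaks in between would not have shown.
- **Disagreements:**
  - The top and wrist cameras differed by 2–4 mm on where the bar and collar were. I relied on the close wrist views.
  - My automatic circle fit of the collar came out too large because it picked up the bowl's rim, so I used the slot edges instead.
  - Going into the notch, the basket sank gradually over about 8° before it dropped. One lug may have been slightly ahead of the other, but it ended at full depth.

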